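Push the hose plug into its locking socket and tug-test it

ROBOT

A 6-joint arm with a two-finger parallel gripper is mounted at the origin on a cart in front of the work surface, level with it; the furniture and walls round the work are solid. World frame = base frame: x ahead of the robot, y to its left, z up, the work surface at z = 0. Lengths are in m, angles in rad, forces in N, time in s.
With the tool pointing down it reaches from about 0.375 to 0.9 m from the base axis. Payload 3.1 kg.
Tool frame: the origin (TCP) lies between the finger pads; the fingertips stand 8 mm ahead of it and the grasp point (between the pads) lies 11 mm behind it; y points along the fingers, x is the direction in which the jaws open and shut, and the axes are right-handed (so a half turn about y gives the same grasp; the last joint's range is limited). The gripper opens to 85 mm and grips with 20 to 120 N. Pads are 22 mm wide; open, the fingers measure 114 mm over their backs; the gripper's body (76 mm by 85 mm) begins 54 mm behind the grasp point. The pads swing forward as they close: fully open they stand 13 mm farther back than shut.
Start: joints at [-1.377, 0.527, 1.433, -0, 1.181, -0.178], TCP at [0.227, -0.582, 0.239] pointing down, gripper open.
Joint ranges: [-3.08, 3.08], [-0.75, 2.2], [0.22, 2.44], [-1.43, 4.57], [0, 2.65], [-2.85, 2.85]. Speed limits (rad/s): [2.79, 2.79, 3.14, 3.14, 3.14, 3.14].

INTERFACE

Orientations are given as a unit quaternion [x, y, z, w].
In Python, from rig import manip gives the robot as it stands. The module is installed in compiled form; this text tells all that it offers.
- The arm moves only by the tool arm_command, never from a script. Its argument "moves" is a list of rows, each a list of 7 numbers: the shift along the tool's x, y, z in cm, then the turn, a rotation vector about the tool's x, y, z in rad, then the finger opening in cm, from 0 to 8.54. In form: [[dx, dy, dz, rx, ry, rz, claw], ...]. A call has 1 to 10 rows; each row is the pose to reach, as a shift and turn from the pose commanded when the call began, along the tool's axes at that moment; what a row does not reach only later rows make up. A row lasts 1/12 s, in which the tool goes at most 41.7 mm and 7.16 degrees, less where a joint would pass 70% of its speed; a pose out of reach is approached as far as the arm can. A call with a gripper value outside its range is refused whole. The fingers move at their own pace and stop on an object; "newtons" is the grip in N (left out, the last holds). Time passes only in rows, so rows that repeat a pose let the fingers close. It gives the time, the measured TCP pose, the force and the opening at its end, in the units of the state.
- manip.read_state(): the state, without advancing time (a new reading comes with each control period).
- manip.read_camera(name): name is "side" or "top" or "wrist"; returns a dict with "image" (420x560x3 uint8, red, green, blue), "fovy" (degrees; the focal length in pixels is half the picture's height over the tangent of half this angle, whatever the lens; pixels are square), "cx", "cy" (the principal point, pixels), "cam_to_world" (4x4, takes a point from camera to world coordinates). Camera axes: x right, y down, z forward; pixel columns grow to the right and rows downward; lengths in m; the calibration is good to about 2 mm. A picture is of the moment at which its call begins. There is no depth.
- manip.job_done(): hands the job in, once; it reports no verdict.
The state is a dict: "time_s": time; "q": joint angles; "qd": joint speeds; "joint_efforts": joint torques, N m; "tool_pos": TCP position; "tcp_rot": TCP orientation; "force": force on the tool from outside, world axes, zero at the start; "wrist_torque": the same for the moment, N m; "grip_width": opening from 0.0 (shut) to 1.0 (fully open).
Only numpy, scipy, OpenCV 4.12 (cv2) and the standard library are available. Lean on these libraries where they do the work, as an engineer would, in place of code of your own. Each camera call takes 0.05 s, during which the arm holds its last target.

TASK

Take the metal hose plug out of its parking block and push it straight down into the larger of the two bench sockets until it bottoms and locks; the catches inside are set deeper or shallower each time, so go by feel (a small gap stays under the flange). Then, still holding it, prove the lock with a steady upward tug of about 14 N for a moment, and let go, leaving the plug locked in. Work gently: never drive the socket's springy mount near its stops (about 24 N, up or down), and leave the beaker, the dish and the black cap alone.

Things in the scene. Friction and masses are not known exactly. Their poses are not given: they have to be found in the camera images.
- plug_grip (a point): Loose aluminium hose plug, upright, z up along its axis, about 70 g. This point is mid-grip on the axis; the plain round grip (22 mm diameter) reaches from 26 mm below to 22 mm above it, a thinner hose barb on to 37 mm above. Below the grip comes the flange, 26 mm diameter, 5 mm thick, underside 31 mm below this point. Starts parked in the grey block, flange resting on the block.
- park: Fixed grey parking block, 64 x 64 mm, 40 mm high, origin at the centre of its underside; upright hole of 19 mm diameter right through it in the middle, in which the plug stands loosely.
- socket_mouth (a point): Centre of the mouth (rim plane, z up) of the larger socket: steel, knurled, 43 mm outside diameter, mouth 75 mm above the bench at rest. Bore 17.2 mm diameter, 1.5 mm chamfer. The plug bottoms and locks with its tip somewhere from 26 to 34 mm below the mouth (plug_grip 41 to 33 mm above it; 10 to 2 mm of gap under the flange); this cannot be seen, and stays the same through a run.
- socket_mount (a joint): Travel of the larger socket on its springy mount, m: 0 at rest, positive pushed down, negative pulled up, 4 N per mm either way, stops at +0.007 and -0.007. socket_mouth moves with it.
- small_mouth (a point): Centre of the mouth of the smaller socket, which the plug does not fit: 28 mm outside diameter, 56 mm square base plate, bore 10 mm, mouth 64 mm above the bench. Fixed. The two sockets may stand in either place.
- beaker: Low glass beaker, 71 x 78 mm, 75 mm high, loose bystander; origin at the centre of its underside.
- dish: Clear petri dish, 64 mm diameter, 14 mm high, loose bystander; origin at the centre of its underside.
- cap: Black screw cap, 43 mm diameter, 17 mm high, loose bystander; origin at the centre of its underside.
- plug: The same hose plug; origin on its axis at the tip of the spigot, 67 mm below plug_grip. The spigot is 16 mm in diameter and 36 mm long up to the flange, tapered to 10 mm over its lowest 5 mm; a locking groove runs round it 9 to 16 mm above the tip.
- socket_base: Fixed 70 mm square base plate of the larger socket, origin at the centre of its underside. Inside the socket, 11 to 24 mm below the mouth, three sprung catches are spread by the plug's tapered tip (roughly 6 to 14 N of push, by friction) and snap into its groove just as it bottoms, 15 mm of travel later. Locked, it has about 1 mm of up-and-down play and does not pull out; not yet locked, it does.

How it is judged:
By the outcome, as a careful person would: the job done as asked, in the order asked, and still so for the second after the job is handed in, with the robot touching nothing.
It also fails if it takes over 67 s, if anything falls off the work surface, if the arm or the gripper's body presses on something with over 40 N, if the wrist force passes 120 N, or if a joint passes its speed limit or range.

## Working session

There is one attempt and no reset: what is moved stays moved. The work goes in short steps, Python scripts to look and compute and a tool call to move; the robot and the scene stay as the last step left them, time stands still between calls to the robot, and variables do not carry over. Pictures are saved under pics/ and viewed, and the job is handed in when it is done.

Besides the shell and the picture viewer there is one more tool, called after "Call:" by a JSON object that holds its "method" and its "body". arm_command: Moves the arm, as the interface text tells. Its arguments: {"type":"object","properties":{"moves":{"type":"array","items":{"type":"array","items":{"type":"number"}}},"newtons":{"type":"number"}},"required":["moves"]}

```bash
mkdir -p pics
python3 - <<'E'
from rig import manip
import cv2,numpy as np
np.set_printoptions(precision=4,suppress=True)
for n in ["side","top","wrist"]:
    d=manip.read_camera(n); cv2.imwrite(f"pics/{n}0.png",d["image"][:,:,::-1]); print(n,d["fovy"],d["cx"],d["cy"]);print(np.array(d["cam_to_world"]))
s=manip.read_state();print(s)
E
```

```text
side 57.41147861282449 287.775434419525 211.92453580480603
[[-0.9944 -0.0434  0.096   0.4819]
 [-0.1049  0.4933 -0.8635  0.8578]
 [-0.0099 -0.8688 -0.4951  0.4965]
 [ 0.      0.      0.      1.    ]]
top 44.158097510546376 289.29723194380824 215.6875741706482
[[ 0.0175 -0.9926  0.1201  0.4217]
 [-0.9998 -0.0189 -0.011   0.1223]
 [ 0.0132 -0.1199 -0.9927  1.01  ]
 [ 0.      0.      0.      1.    ]]
wrist 62.80235494702679 277.5953879462648 209.3787896588445
[[ 0.3629 -0.8973 -0.2511  0.2899]
 [-0.9318 -0.3503 -0.0949 -0.5564]
 [-0.0029  0.2684 -0.9633  0.3727]
 [ 0.      0.      0.      1.    ]]
{'time_s': 0.15, 'q': array([-1.3775,  0.5283,  1.4336, -0.    ,  1.1814, -0.1785]), 'qd': array([-0.001 , -0.0016, -0.0042, -0.0009, -0.0005, -0.    ]), 'joint_efforts': array([  0.0002, -44.2746, -17.8276,  -0.0003,   0.0056,  -0.    ]), 'tool_pos': array([ 0.227 , -0.5817,  0.2385]), 'tcp_rot': array([-0.5834,  0.3994, -0.3985,  0.5842]), 'force': array([-0.1516, -0.3565,  0.0755]), 'wrist_torque': array([0.0269, 0.0129, 0.0195]), 'grip_width': 0.9989921934656866}
```

View pics/side0.png

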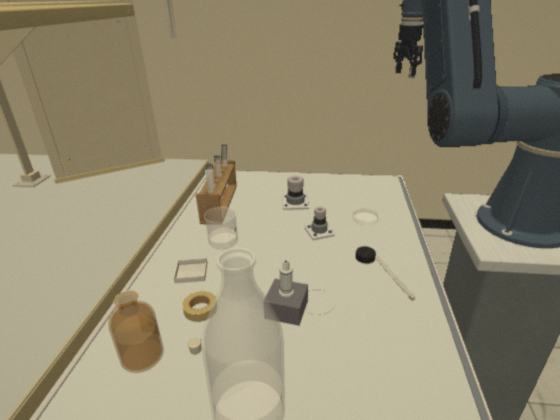

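View pics/top0.png

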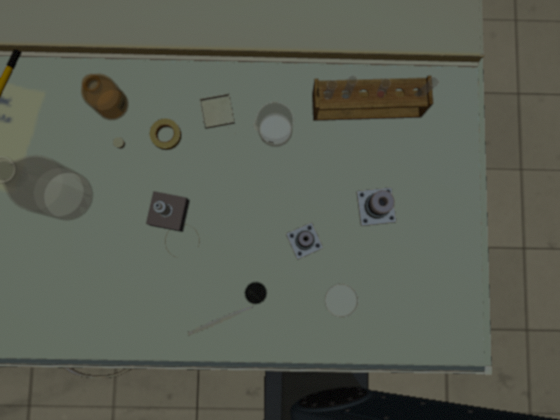

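View pics/wrist0.png

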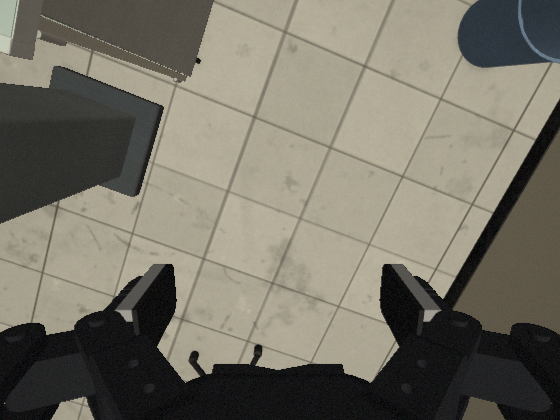

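The top view shows the parking block with the plug near (165,209), the larger socket near (379,205), the smaller one near (305,239), the cap at (256,293) and the dish at (341,300). In the side view the plug is near (286,280) and the larger socket near (295,190). I'll enlarge these for measuring.

Run:
```python
import cv2,numpy as np
t=cv2.imread("pics/top0.png");s=cv2.imread("pics/side0.png")
def c(im,x,y,w,k): return cv2.resize(im[y-w:y+w,x-w:x+w],None,fx=k,fy=k,interpolation=cv2.INTER_CUBIC)
a=np.hstack([cv2.convertScaleAbs(c(t,168,211,30,6),alpha=1.5),cv2.convertScaleAbs(c(t,378,206,30,6),alpha=1.5)]);b=np.hstack([c(s,288,285,40,4.5),c(s,295,190,30,6)])
cv2.imwrite("pics/zt.png",a);cv2.imwrite("pics/zs.png",b)
```

```text
(no output)
```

View pics/zt.png

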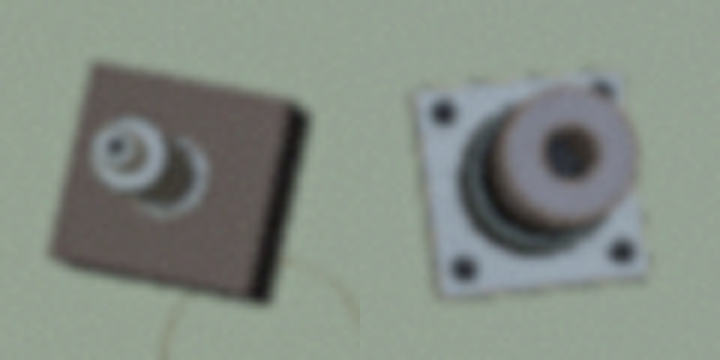

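View pics/zs.png

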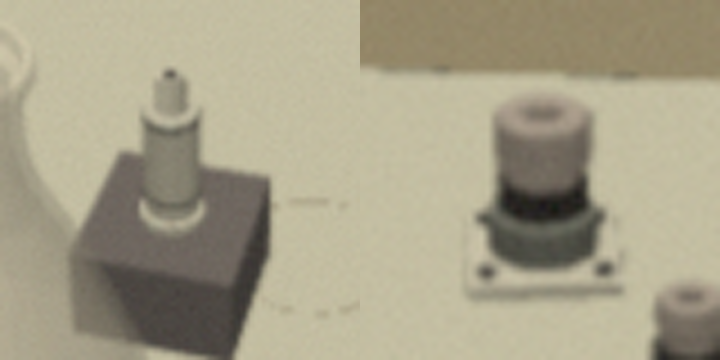

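```bash
cat > h.py <<'E'
import numpy as np,cv2
from rig import manip
from scipy.spatial.transform import Rotation as R
np.set_printoptions(precision=4,suppress=True)
def ray(d,u,v):
    f=210/np.tan(np.radians(d["fovy"]/2));T=np.array(d["cam_to_world"])
    return T[:3,3],T[:3,:3]@np.array([(u-d["cx"])/f,(v-d["cy"])/f,1])
def atz(d,u,v,z):
    o,r=ray(d,u,v);return o+r*(z-o[2])/r[2]
def proj(d,p):
    f=210/np.tan(np.radians(d["fovy"]/2));T=np.array(d["cam_to_world"]);c=T[:3,:3].T@(np.array(p)-T[:3,3])
    return c[:2]/c[2]*f+[d["cx"],d["cy"]]
E
python3 - <<'E'
from h import *
t=manip.read_camera("top");s=manip.read_camera("side")
print("grip top",atz(t,159.7,207,.093)); print("barb", atz(t,138+118/6,181+147/6,.108))
print("flange",atz(t,138+172/6,181+177/6,.045))
print("sock",atz(t,383.3,201.5,.075),atz(t,348+206.5/6,176+156.5/6,.075))
print("basecorners",[atz(t,348+x/6,176+y/6,.006) for x,y in((57,87),(263,75),(286,276),(82,297))])
print("side: grip top",atz(s,248+172/4.5,245+113/4.5,.093),"barbtop",atz(s,248+170/4.5,245+73/4.5,.108),"flange",atz(s,248+172/4.5,245+210/4.5,.045))
print("sock",atz(s,295.5,178,.075))
print("beaker/dish/cap",atz(t,275,128,.0),atz(t,341,300,.0),atz(t,256,293,.017),atz(t,305,239,.064))
q=manip.read_state();print(R.from_quat(q["tcp_rot"]).as_matrix())
print("bench edges",atz(t,480,60,0),atz(t,485,370,0),atz(t,100,362,0))
E
```

```text
grip top [0.5439 0.3433 0.093 ]
barb [0.5445 0.3434 0.108 ]
flange [0.5439 0.3416 0.045 ]
sock [ 0.5643 -0.0596  0.075 ] [ 0.5632 -0.058   0.075 ]
basecorners [array([ 0.5957, -0.0222,  0.006 ]), array([ 0.6011, -0.09  ,  0.006 ]), array([ 0.5348, -0.0971,  0.006 ]), array([ 0.5266, -0.0305,  0.006 ])]
side: grip top [0.542  0.3504 0.093 ] barbtop [0.5431 0.3458 0.108 ] flange [0.5427 0.3496 0.045 ]
sock [ 0.5623 -0.0581  0.075 ]
beaker/dish/cap [0.7205 0.1429 0.    ] [0.382  0.0085 0.    ] [0.3931 0.1718 0.017 ] [0.4938 0.0823 0.064 ]
[[ 0.3633 -0.0002  0.9317]
 [-0.9317  0.001   0.3633]
 [-0.001  -1.      0.0002]]
bench edges [ 0.8728 -0.2741  0.    ] [ 0.2549 -0.2671  0.    ] [0.2584 0.4642 0.    ]
```

Call:
{"method": "arm_command", "body": {"moves": [[-74.8,4.8,63.2,0,0,0,8.5],[-74.8,4.8,63.2,0,0,0,8.5],[-74.8,4.8,63.2,0,0,0,8.5],[-74.8,4.8,63.2,0,0,0,8.5],[-74.8,4.8,63.2,0,0,0,8.5],[-74.8,4.8,63.2,0,0,0,8.5],[-74.8,4.8,63.2,0,0,0,8.5],[-74.8,4.8,63.2,0,0,0,8.5],[-74.8,4.8,63.2,0,0,0,8.5],[-74.8,4.8,63.2,0,0,0,8.5]]}}

```text
time_s: 1.08
tool_pos: [0.3621, -0.1868, 0.219]
tcp_rot: [-0.584, 0.399, -0.399, 0.584]
force: [0.9, -0.6, 0.1]
grip_width: 0.993
```

Call:
{"method": "arm_command", "body": {"moves": [[-43,2.8,36.3,0,0,0,8.5],[-43,2.8,36.3,0,0,0,8.5],[-43,2.8,36.3,0,0,0,8.5],[-43,2.8,36.3,0,0,0,8.5],[-43,2.8,36.3,0,0,0,8.5],[-43,2.8,36.3,0,0,0,8.5],[-43,2.8,36.3,0,0,0,8.5],[-43,2.8,36.3,0,0,0,8.5],[-43,2.8,36.3,0,0,0,8.5],[-43,2.8,36.3,0,0,0,8.5]]}}

```text
time_s: 1.92
tool_pos: [0.4967, 0.2076, 0.1982]
tcp_rot: [-0.584, 0.399, -0.399, 0.584]
force: [0.2, -0.3, 0.1]
grip_width: 0.993
```

Call:
{"method": "arm_command", "body": {"moves": [[-10.4,0.7,8.8,0,0,0,8.5],[-10.4,0.7,8.8,0,0,0,8.5],[-10.4,0.7,8.8,0,0,0,8.5],[-10.4,0.7,8.8,0,0,0,8.5],[-10.4,0.7,8.8,0,0,0,8.5],[-10.4,0.7,8.8,0,0,0,8.5]]}}

```text
time_s: 2.42
tool_pos: [0.54, 0.3342, 0.1906]
tcp_rot: [0.585, -0.399, 0.398, -0.584]
force: [-0.6, -0.7, 0.1]
grip_width: 0.996
```

Run:
```python
from h import *
d=manip.read_camera("wrist");im=np.ascontiguousarray(d["image"][:,:,::-1]);cv2.imwrite("pics/w1.png",im)
s=manip.read_state();print(s["tool_pos"],R.from_quat(s["tcp_rot"]).as_matrix(),s["force"],s["q"])
for p in [(.5437,.345,.093),(.5437,.345,.108),(.5437,.345,.04)]: print(proj(d,p))
```

```text
[0.5398 0.3332 0.1907] [[ 0.3634 -0.0018  0.9316]
 [-0.9316 -0.0014  0.3634]
 [ 0.0006 -1.     -0.0022]] [ 0.2532 -1.199  -0.4429] [ 0.3774  0.5957  1.4532 -0.0007  1.0949  1.5766]
[266.6481 203.2502]
[265.938  209.0597]
[268.5916 187.35  ]
```

View pics/w1.png

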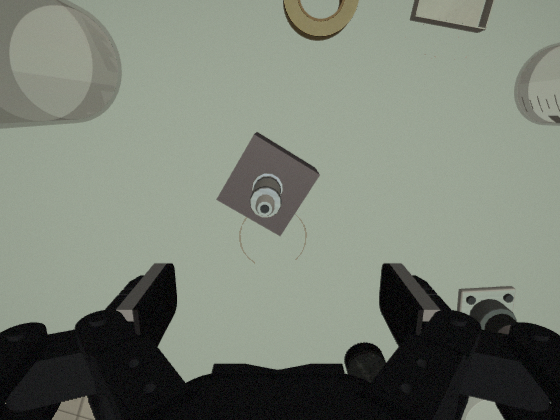

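The wrist view shows the barb top at (264,209) and the flange at (267,186), within about 1 px of the prediction. Next I align over the plug and descend.

Call:
{"method": "arm_command", "body": {"moves": [[-1.0,0,0.8,0,0,0,8.5],[-1.0,0,0.8,0,0,0,8.5],[-1.0,2.5,0.8,0,0,0,8.5],[-1.0,5.5,0.8,0,0,0,8.5],[-1.0,8.5,0.8,0,0,0,8.5],[-1.0,11,0.82,0,0,0,8.5],[-1.0,12.5,0.82,0,0,0,8.5],[-1.0,13.0,0.82,0,0,0,8.5],[-1.0,13.0,0.82,0,0,0,8.5]]}}

```text
time_s: 3.22
tool_pos: [0.5436, 0.3445, 0.06]
tcp_rot: [0.585, -0.4, 0.399, -0.582]
force: [-0.6, -0.1, 0.5]
grip_width: 0.996
```

Run:
```python
from h import *
d=manip.read_camera("wrist");im=np.ascontiguousarray(d["image"][:,:,::-1]);cv2.imwrite("pics/w2.png",im)
s=manip.read_state();print(s["tool_pos"],s["force"])
```

```text
[0.5447 0.3452 0.0614] [ 0.3493  0.8817 -0.1918]
```

View pics/w2.png

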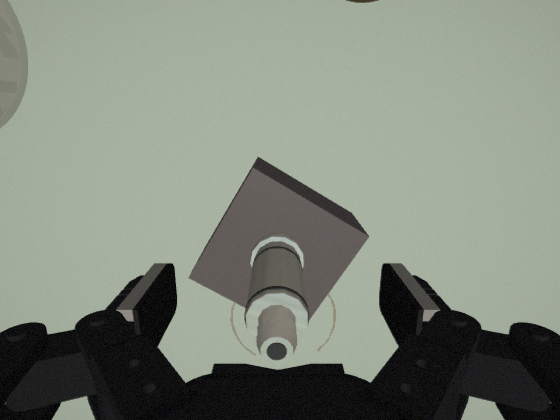

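The plug is centred between the jaws, around column 277. Closing now.

Call:
{"method": "arm_command", "body": {"moves": [[0,0,0,0,0,0,5],[0,0,0,0,0,0,3],[0,0,0,0,0,0,2],[0,0,0,0,0,0,1.5],[0,0,0,0,0,0,1.5],[0,0,0,0,0,0,1.5],[0,0,0,0,0,0,1.5],[0,0,0,0,0,0,1.5]], "newtons": 70}}

```text
time_s: 3.93
tool_pos: [0.545, 0.3467, 0.062]
tcp_rot: [-0.583, 0.399, -0.399, 0.584]
force: [-0.1, 0.1, 5.6]
grip_width: 0.238
```

Run:
```python
from h import *
d=manip.read_camera("wrist");im=np.ascontiguousarray(d["image"][:,:,::-1]);cv2.imwrite("pics/w3.png",im)
s=manip.read_state();print(s["tool_pos"],s["force"],s["wrist_torque"],s["grip_width"])
```

```text
[0.545  0.3467 0.062 ] [-0.765  -0.5328  5.4356] [ 0.0002  0.1125 -0.0078] 0.23701200635306227
```

View pics/w3.png

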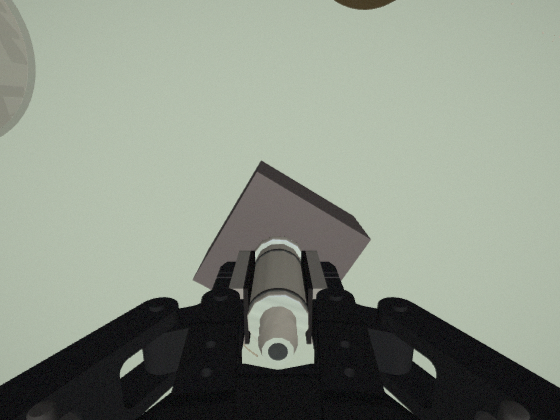

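Call:
{"method": "arm_command", "body": {"moves": [[0,-0.3,0,0,0,0,1.5],[0,-1,0,0,0,0,1.5],[0,-2.5,0,0,0,0,1.5],[0,-5,0,0,0,0,1.5],[0,-8,0,0,0,0,1.5],[0,-11,0,0,0,0,1.5],[0,-13,0,0,0,0,1.5],[0,-13.5,0,0,0,0,1.5],[0,-13.5,0,0,0,0,1.5]]}}

```text
time_s: 4.73
tool_pos: [0.5454, 0.3468, 0.1981]
tcp_rot: [-0.583, 0.398, -0.4, 0.585]
force: [0.5, 0.0, -0.3]
grip_width: 0.246
```

Run:
```python
from h import *
d=manip.read_camera("wrist");im=np.ascontiguousarray(d["image"][:,:,::-1]);cv2.imwrite("pics/w4.png",im)
s=manip.read_state();p=s["tool_pos"];M=R.from_quat(s["tcp_rot"]).as_matrix();print(p,M,s["force"],s["wrist_torque"],s["grip_width"])
print((M.T@(np.array([.5635,-.059,.197])-p))*100)
```

```text
[0.5443 0.3463 0.1962] [[ 0.3634  0.      0.9317]
 [-0.9317 -0.      0.3634]
 [ 0.     -1.     -0.    ]] [ 0.025  -0.4261 -1.9912] [-0.0009 -0.0108 -0.0048] 0.23796180701976255
[ 38.4581  -0.0836 -12.9419]
```

View pics/w4.png

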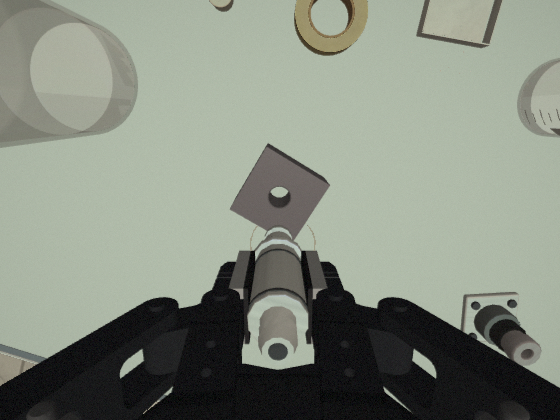

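Call:
{"method": "arm_command", "body": {"moves": [[38.5,0,-12.9,0,0,0,1.5],[38.5,0,-12.9,0,0,0,1.5],[38.5,0,-12.9,0,0,0,1.5],[38.5,0,-12.9,0,0,0,1.5],[38.5,0,-12.9,0,0,0,1.5],[38.5,0,-12.9,0,0,0,1.5],[38.5,0,-12.9,0,0,0,1.5],[38.5,0,-12.9,0,0,0,1.5],[38.5,0,-12.9,0,0,0,1.5],[38.5,0,-12.9,0,0,0,1.5]]}}

```text
time_s: 5.62
tool_pos: [0.5628, -0.0621, 0.1938]
tcp_rot: [0.584, -0.401, 0.398, -0.583]
force: [0.5, -0.2, -0.2]
grip_width: 0.24
```

Call:
{"method": "arm_command", "body": {"moves": [[0,0,0,0,0,0,1.5],[0,0,0,0,0,0,1.5],[0,0,0,0,0,0,1.5]]}}

```text
time_s: 5.87
tool_pos: [0.5629, -0.0586, 0.1943]
tcp_rot: [0.584, -0.401, 0.398, -0.583]
force: [0.5, -0.0, -1.1]
grip_width: 0.24
```

Run:
```python
from h import *
D={}
for n in ["wrist","side","top"]:
    d=D[n]=manip.read_camera(n);im=np.ascontiguousarray(d["image"][:,:,::-1]);cv2.imwrite(f"pics/{n}5.png",im)
s=manip.read_state();p=s["tool_pos"];M=R.from_quat(s["tcp_rot"]).as_matrix();print(p,M,s["force"],s["wrist_torque"])
g=p+[0,0,.009]
for n in D: print(n,[proj(D[n],g+[0,0,h]) for h in (.037,.022,-.026,-.067)],"mouth",proj(D[n],(.5635,-.059,.075)))
t=cv2.imread("pics/top5.png");s=cv2.imread("pics/side5.png")
def c(im,x,y,w,k): return cv2.resize(im[y-w:y+w,x-w:x+w],None,fx=k,fy=k,interpolation=cv2.INTER_CUBIC)
cv2.imwrite("pics/z5.png",np.hstack([c(s,295,165,40,4.5),c(t,384,200,40,4.5)]))
```

```text
[ 0.5636 -0.0575  0.1954] [[ 0.3651 -0.0019  0.931 ]
 [-0.931   0.0008  0.3651]
 [-0.0015 -1.     -0.0015]] [ 0.0382  0.8781 -0.5428] [-0.0031  0.0109 -0.0101]
wrist [array([278.0308, 347.973 ]), array([278.161 , 318.7191]), array([278.4223, 260.0239]), array([278.5509, 231.1463])] mouth [280.4444 204.7169]
side [array([294.9165, 115.1001]), array([294.9205, 121.2338]), array([294.933 , 140.2212]), array([294.9432, 155.7073])] mouth [295.0552 177.8459]
top [array([403.224 , 185.7195]), array([400.9669, 187.4483]), array([394.2789, 192.5704]), array([389.1363, 196.509 ])] mouth [382.9738 201.9369]
```

View pics/wrist5.png

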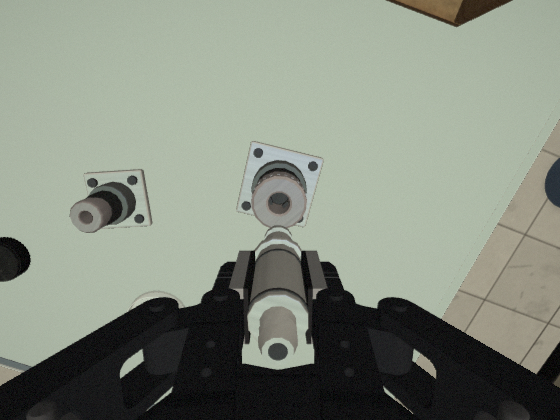

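View pics/z5.png

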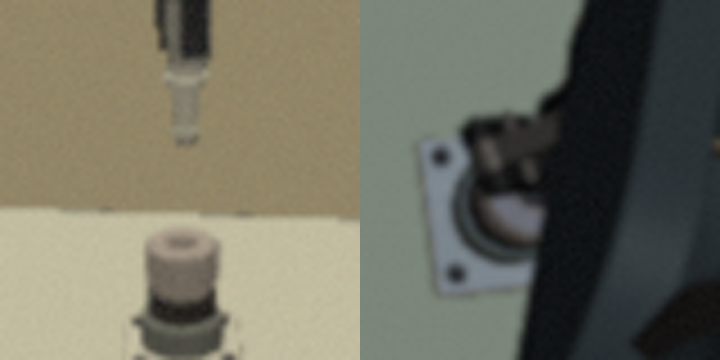

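Run:
```python
import cv2,numpy as np
w=cv2.imread("pics/wrist5.png")
z=cv2.resize(w[140:260,230:330],None,fx=5,fy=5,interpolation=cv2.INTER_CUBIC)
cv2.imwrite("pics/zw5.png",cv2.convertScaleAbs(z,alpha=1.4))
```

```text
(no output)
```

View pics/zw5.png

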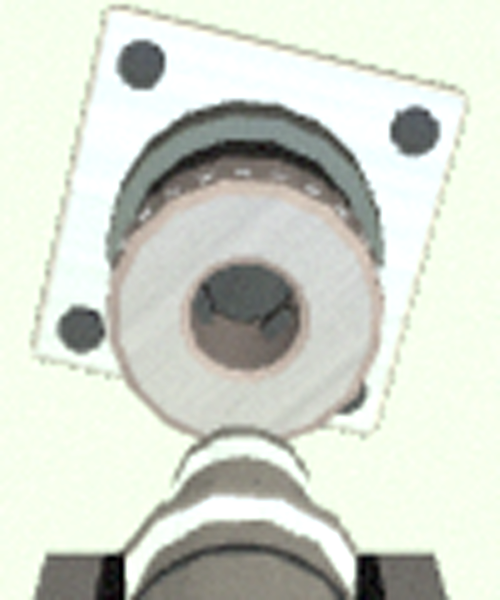

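The bore centre in the wrist view is at (279,204). The plug is about right along tool x and about 1.5 mm short along tool z. I'll correct that and come down to just above the mouth.

Call:
{"method": "arm_command", "body": {"moves": [[0.04,0,0.15,0,0,0,1.5],[0.04,1.5,0.15,0,0,0,1.5],[0.04,3,0.15,0,0,0,1.5],[0.04,4.5,0.15,0,0,0,1.5],[0.04,5.4,0.15,0,0,0,1.5],[0.04,5.4,0.15,0,0,0,1.5],[0.04,5.4,0.15,0,0,0,1.5],[0.04,5.4,0.15,0,0,0,1.5]]}}

```text
time_s: 6.68
tool_pos: [0.5665, -0.0588, 0.1429]
tcp_rot: [-0.584, 0.398, -0.399, 0.584]
force: [0.2, 0.6, -0.4]
grip_width: 0.235
```

Run:
```python
from h import *
D={}
for n in ["wrist","side"]:
    d=D[n]=manip.read_camera(n);im=np.ascontiguousarray(d["image"][:,:,::-1]);cv2.imwrite(f"pics/{n}6.png",im)
S=[]
for i in range(3):
    manip.read_camera("top"); s=manip.read_state(); S.append(np.r_[s["tool_pos"],s["force"],s["wrist_torque"]])
print(np.array(S))
g=np.mean(S,0)[:3]+[0,0,.009]
for n in D: print(n,[proj(D[n],g+[0,0,h]) for h in (.037,.022,-.026,-.067)],"mouth",proj(D[n],(.5637,-.0578,.075)))
t=cv2.imread("pics/wrist6.png");s=cv2.imread("pics/side6.png")
def c(im,x,y,w,k): return cv2.resize(im[y-w:y+w,x-w:x+w],None,fx=k,fy=k,interpolation=cv2.INTER_CUBIC)
cv2.imwrite("pics/z6.png",np.hstack([c(s,295,165,40,5),cv2.convertScaleAbs(c(t,280,220,40,5),alpha=1.3)]))
```

```text
[[ 0.5665 -0.0591  0.1431 -0.0555  0.5533 -0.2004 -0.0485 -0.0242  0.0142]
 [ 0.5664 -0.0591  0.1431  0.3638 -0.3884 -0.0688  0.0112 -0.027   0.0083]
 [ 0.5663 -0.0591  0.1429 -0.7087  0.2756 -0.5986 -0.0457  0.0387  0.027 ]]
wrist [array([281.8889, 349.1095]), array([281.3632, 320.1763]), array([280.3046, 261.9027]), array([279.7817, 233.1233])] mouth [276.1957 230.8029]
side [array([293.8832, 135.8676]), array([293.8951, 141.6644]), array([293.9321, 159.6259]), array([293.9622, 174.2943])] mouth [294.9389 178.0335]
```

View pics/z6.png

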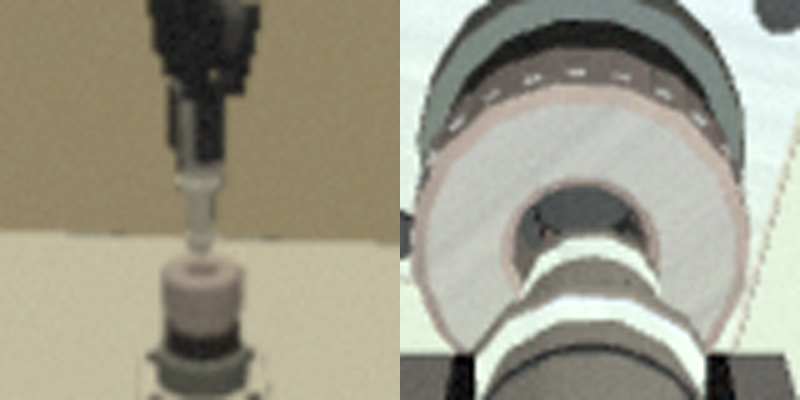

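The plug is about 1.3 mm to the +x side and 0.9 mm to the +z side of the bore in the tool frame, and the side view agrees. I'll correct and then enter slowly.

Call:
{"method": "arm_command", "body": {"moves": [[-0.13,0,-0.09,0,0,0,1.5],[-0.13,0,-0.09,0,0,0,1.5],[-0.13,0.3,-0.09,0,0,0,1.5],[-0.13,0.5,-0.09,0,0,0,1.5],[-0.13,0.7,-0.09,0,0,0,1.5],[-0.13,0.7,-0.09,0,0,0,1.5],[-0.13,0.7,-0.09,0,0,0,1.5]]}}

```text
time_s: 7.52
tool_pos: [0.5644, -0.058, 0.1349]
tcp_rot: [0.584, -0.399, 0.399, -0.584]
force: [-0.5, 0.6, -0.2]
grip_width: 0.239
```

```bash
cat > look.py <<'E'
from h import *
import sys
k=sys.argv[1]
D={}
for n in ["wrist","side"]:
    d=D[n]=manip.read_camera(n);im=np.ascontiguousarray(d["image"][:,:,::-1]);cv2.imwrite(f"pics/{n}{k}.png",im)
S=[]
for i in range(3):
    manip.read_camera("top"); s=manip.read_state(); S.append(np.r_[s["tool_pos"],s["force"],s["wrist_torque"]])
print(s["time_s"],np.mean(S,0)); print(np.array(S)[:,:6]); print(R.from_quat(s["tcp_rot"]).as_matrix()[:,1])
t=cv2.imread(f"pics/wrist{k}.png");s=cv2.imread(f"pics/side{k}.png")
def c(im,x,y,w,k): return cv2.resize(im[y-w:y+w,x-w:x+w],None,fx=k,fy=k,interpolation=cv2.INTER_CUBIC)
cv2.imwrite(f"pics/z{k}.png",np.hstack([c(s,295,165,40,5),cv2.convertScaleAbs(c(t,280,230,40,5),alpha=1.3)]))
E
python3 look.py 7
```

```text
7.7667 [ 0.5646 -0.0581  0.1352  0.3086 -0.2442 -0.9568 -0.003   0.0277 -0.0289]
[[ 0.5646 -0.0581  0.1352 -0.2884  0.4709 -1.182 ]
 [ 0.5646 -0.0581  0.1352  1.0638 -0.4361 -0.4724]
 [ 0.5646 -0.0581  0.1353  0.1503 -0.7675 -1.2159]]
[ 0.0002 -0.     -1.    ]
```

View pics/z7.png

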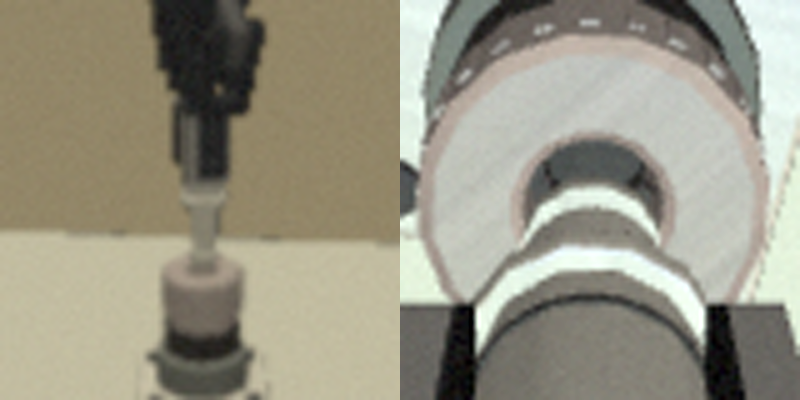

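Nearly centred; the residual is about +0.5 mm in x and z. I'll trim it and enter.

Call:
{"method": "arm_command", "body": {"moves": [[0.05,0,0.05,0,0,0,1.5],[0.05,0.2,0.05,0,0,0,1.5],[0.05,0.4,0.05,0,0,0,1.5],[0.05,0.6,0.05,0,0,0,1.5],[0.05,0.8,0.05,0,0,0,1.5],[0.05,0.8,0.05,0,0,0,1.5],[0.05,0.8,0.05,0,0,0,1.5]]}}

```text
time_s: 8.35
tool_pos: [0.565, -0.0583, 0.1269]
tcp_rot: [0.584, -0.399, 0.399, -0.584]
force: [0.0, 0.9, -0.2]
grip_width: 0.24
```

```bash
python3 look.py 8
```

```text
8.6 [ 0.5653 -0.0584  0.1273  0.5248  0.1319 -0.7444 -0.0076  0.0096 -0.0328]
[[ 0.5653 -0.0584  0.1272  0.5475  0.0452 -1.5516]
 [ 0.5652 -0.0584  0.1273  0.9486 -0.2616 -0.5522]
 [ 0.5653 -0.0584  0.1273  0.0782  0.6123 -0.1292]]
[ 0.0002 -0.0001 -1.    ]
```

View pics/z8.png

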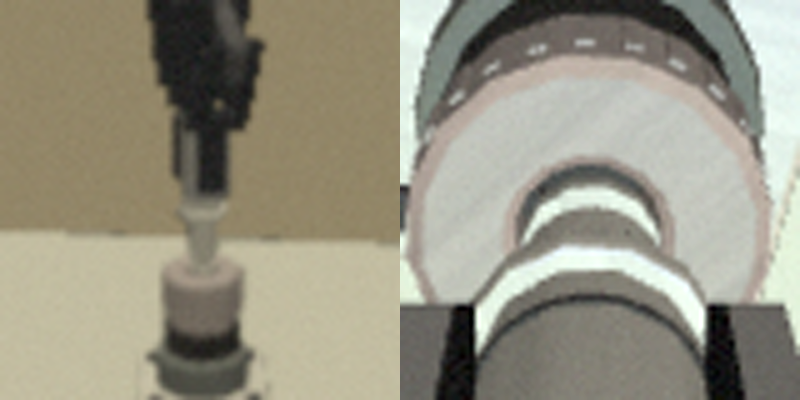

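Call:
{"method": "arm_command", "body": {"moves": [[0,0.1,0.02,0,0,0,1.5],[0,0.2,0.03,0,0,0,1.5],[0,0.3,0.03,0,0,0,1.5],[0,0.4,0.03,0,0,0,1.5],[0,0.5,0.03,0,0,0,1.5],[0,0.5,0.03,0,0,0,1.5]]}}

```text
time_s: 9.1
tool_pos: [0.5653, -0.0582, 0.1219]
tcp_rot: [0.584, -0.399, 0.399, -0.584]
force: [-0.4, -0.8, 0.2]
grip_width: 0.236
```

```bash
python3 look.py 9
```

```text
9.35 [ 0.5655 -0.0583  0.1222 -0.4979  0.0099 -0.8204  0.0298 -0.0023  0.0071]
[[ 0.5655 -0.0582  0.1222 -0.3023  0.558  -0.4637]
 [ 0.5655 -0.0583  0.1222 -0.5885 -0.4338 -0.555 ]
 [ 0.5655 -0.0583  0.1223 -0.603  -0.0944 -1.4424]]
[ 0.0001 -0.     -1.    ]
```

View pics/z9.png

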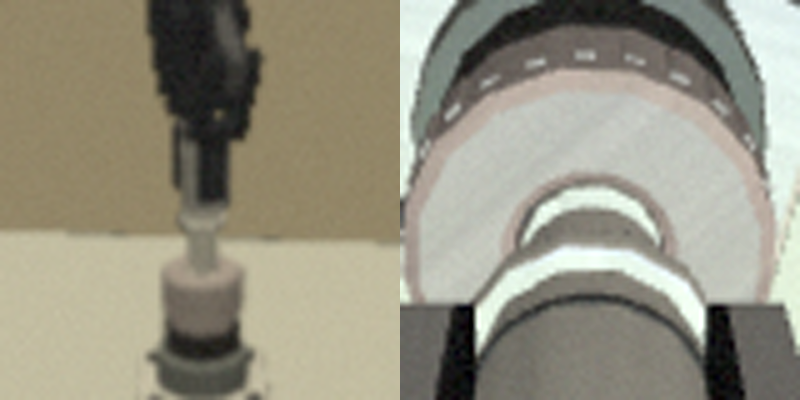

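The spigot is inside the bore with no lateral load. From here I go by feel.

Call:
{"method": "arm_command", "body": {"moves": [[0,0.1,0,0,0,0,1.5],[0,0.2,0,0,0,0,1.5],[0,0.3,0,0,0,0,1.5],[0,0.3,0,0,0,0,1.5]]}}

```text
time_s: 9.68
tool_pos: [0.5653, -0.0582, 0.1189]
tcp_rot: [0.584, -0.399, 0.399, -0.584]
force: [-0.5, -0.1, -0.7]
grip_width: 0.242
```

Call:
{"method": "arm_command", "body": {"moves": [[0,0.1,0,0,0,0,1.5],[0,0.2,0,0,0,0,1.5],[0,0.2,0,0,0,0,1.5],[0,0.2,0,0,0,0,1.5]]}}

```text
time_s: 10.02
tool_pos: [0.5654, -0.0582, 0.1171]
tcp_rot: [0.584, -0.399, 0.399, -0.584]
force: [-0.3, 0.2, -0.5]
grip_width: 0.241
```

Call:
{"method": "arm_command", "body": {"moves": [[0,0.1,0,0,0,0,1.5],[0,0.2,0,0,0,0,1.5],[0,0.2,0,0,0,0,1.5],[0,0.2,0,0,0,0,1.5]]}}

```text
time_s: 10.35
tool_pos: [0.5656, -0.0582, 0.1152]
tcp_rot: [-0.584, 0.399, -0.399, 0.584]
force: [-0.2, 0.3, 0.1]
grip_width: 0.235
```

Call:
{"method": "arm_command", "body": {"moves": [[0,0.1,0,0,0,0,1.5],[0,0.15,0,0,0,0,1.5],[0,0.15,0,0,0,0,1.5],[0,0.15,0,0,0,0,1.5]]}}

```text
time_s: 10.68
tool_pos: [0.5656, -0.0582, 0.1139]
tcp_rot: [-0.584, 0.399, -0.399, 0.584]
force: [0.1, 0.8, 3.1]
grip_width: 0.244
```

Call:
{"method": "arm_command", "body": {"moves": [[0,0.1,0,0,0,0,1.5],[0,0.15,0,0,0,0,1.5],[0,0.15,0,0,0,0,1.5],[0,0.15,0,0,0,0,1.5]]}}

```text
time_s: 11.02
tool_pos: [0.5657, -0.0583, 0.1124]
tcp_rot: [-0.584, 0.399, -0.399, 0.584]
force: [-0.7, -0.1, 4.1]
grip_width: 0.241
```

Call:
{"method": "arm_command", "body": {"moves": [[0,0.1,0,0,0,0,1.5],[0,0.15,0,0,0,0,1.5],[0,0.15,0,0,0,0,1.5],[0,0.15,0,0,0,0,1.5]]}}

```text
time_s: 11.35
tool_pos: [0.5657, -0.0584, 0.1109]
tcp_rot: [-0.584, 0.399, -0.399, 0.584]
force: [-0.1, -0.4, 5.4]
grip_width: 0.237
```

Catch contact began near TCP z 0.1145, about 18 mm deep. Continuing gently.

Call:
{"method": "arm_command", "body": {"moves": [[0,0.1,0,0,0,0,1.5],[0,0.15,0,0,0,0,1.5],[0,0.15,0,0,0,0,1.5],[0,0.15,0,0,0,0,1.5]]}}

```text
time_s: 11.68
tool_pos: [0.5653, -0.0583, 0.1086]
tcp_rot: [0.584, -0.399, 0.399, -0.584]
force: [0.4, -0.3, -0.8]
grip_width: 0.238
```

Call:
{"method": "arm_command", "body": {"moves": [[0,0.1,0,0,0,0,1.5],[0,0.15,0,0,0,0,1.5],[0,0.15,0,0,0,0,1.5],[0,0.15,0,0,0,0,1.5]]}}

```text
time_s: 12.02
tool_pos: [0.5653, -0.0583, 0.1077]
tcp_rot: [0.584, -0.399, 0.399, -0.584]
force: [0.2, -0.4, 1.7]
grip_width: 0.239
```

Call:
{"method": "arm_command", "body": {"moves": [[0,0.1,0,0,0,0,1.5],[0,0.15,0,0,0,0,1.5],[0,0.15,0,0,0,0,1.5],[0,0.15,0,0,0,0,1.5]]}}

```text
time_s: 12.35
tool_pos: [0.5654, -0.0582, 0.1062]
tcp_rot: [0.584, -0.399, 0.399, -0.584]
force: [0.1, 0.0, 1.7]
grip_width: 0.242
```

```bash
python3 look.py 10
```

```text
12.6 [ 0.5654 -0.0582  0.1062  0.1444  0.187   0.3274  0.0617 -0.0238 -0.0092]
[[ 0.5654 -0.0583  0.1062  0.1451 -0.0266 -0.067 ]
 [ 0.5654 -0.0582  0.1062  0.4433  0.3237  0.3206]
 [ 0.5654 -0.0582  0.1062 -0.1554  0.264   0.7288]]
[-0.0001  0.     -1.    ]
```

View pics/z10.png

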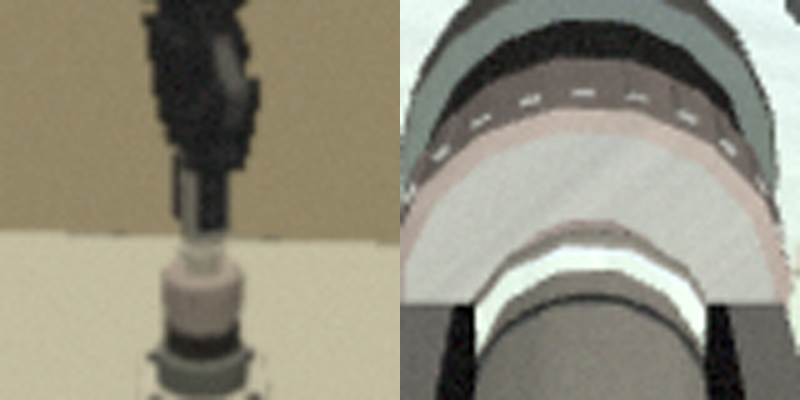

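The force peaked near 6 N and then dropped, which fits the catches having spread onto the spigot. The plug hasn't slipped in the jaws. Continuing to the bottom.

Call:
{"method": "arm_command", "body": {"moves": [[0,0.1,0,0,0,0,1.5],[0,0.2,0,0,0,0,1.5],[0,0.2,0,0,0,0,1.5],[0,0.2,0,0,0,0,1.5]]}}

```text
time_s: 12.93
tool_pos: [0.5655, -0.0582, 0.104]
tcp_rot: [0.584, -0.399, 0.399, -0.584]
force: [0.2, 0.0, -0.7]
grip_width: 0.237
```

Call:
{"method": "arm_command", "body": {"moves": [[0,0.1,0,0,0,0,1.5],[0,0.1,0,0,0,0,1.5],[0,0.1,0,0,0,0,1.5]]}}

```text
time_s: 13.18
tool_pos: [0.5652, -0.0582, 0.1029]
tcp_rot: [0.584, -0.399, 0.399, -0.584]
force: [0.2, 0.7, -0.8]
grip_width: 0.24
```

Call:
{"method": "arm_command", "body": {"moves": [[0,0.1,0,0,0,0,1.5],[0,0.1,0,0,0,0,1.5],[0,0.1,0,0,0,0,1.5]]}}

```text
time_s: 13.43
tool_pos: [0.5653, -0.0582, 0.1021]
tcp_rot: [0.584, -0.399, 0.399, -0.584]
force: [0.3, 0.8, -0.9]
grip_width: 0.235
```

Call:
{"method": "arm_command", "body": {"moves": [[0,0.1,0,0,0,0,1.5],[0,0.1,0,0,0,0,1.5],[0,0.1,0,0,0,0,1.5]]}}

```text
time_s: 13.68
tool_pos: [0.5654, -0.0582, 0.1014]
tcp_rot: [-0.584, 0.399, -0.399, 0.584]
force: [-0.1, 0.9, 2.1]
grip_width: 0.237
```

Call:
{"method": "arm_command", "body": {"moves": [[0,0.1,0,0,0,0,1.5],[0,0.1,0,0,0,0,1.5],[0,0.1,0,0,0,0,1.5]]}}

```text
time_s: 13.93
tool_pos: [0.5655, -0.0582, 0.1007]
tcp_rot: [-0.584, 0.399, -0.399, 0.584]
force: [-1.8, 1.1, 4.5]
grip_width: 0.237
```

Call:
{"method": "arm_command", "body": {"moves": [[0,0.1,0,0,0,0,1.5],[0,0.1,0,0,0,0,1.5],[0,0.1,0,0,0,0,1.5]]}}

```text
time_s: 14.18
tool_pos: [0.5656, -0.0582, 0.1]
tcp_rot: [-0.584, 0.399, -0.399, 0.584]
force: [-2.0, 1.8, 6.9]
grip_width: 0.242
```

Call:
{"method": "arm_command", "body": {"moves": [[0,0.1,0,0,0,0,1.5],[0,0.1,0,0,0,0,1.5],[0,0.1,0,0,0,0,1.5]]}}

```text
time_s: 14.43
tool_pos: [0.5656, -0.0582, 0.0994]
tcp_rot: [-0.584, 0.399, -0.399, 0.584]
force: [-1.9, 0.4, 10.0]
grip_width: 0.24
```

Call:
{"method": "arm_command", "body": {"moves": [[0,0.1,0,0,0,0,1.5],[0,0.1,0,0,0,0,1.5],[0,0.1,0,0,0,0,1.5]]}}

```text
time_s: 14.68
tool_pos: [0.5657, -0.0582, 0.0988]
tcp_rot: [-0.584, 0.399, -0.399, 0.584]
force: [-3.4, 1.7, 11.3]
grip_width: 0.24
```

```bash
python3 look.py 11
```

```text
14.9333 [ 0.5657 -0.0582  0.0988 -2.7041  1.2164 11.9895  0.2644  0.5323 -0.0006]
[[ 0.5657 -0.0582  0.0988 -2.5466  0.8374 11.6183]
 [ 0.5657 -0.0582  0.0988 -3.1289  0.9432 12.0678]
 [ 0.5657 -0.0582  0.0988 -2.4367  1.8686 12.2823]]
[ 0.0009 -0.0002 -1.    ]
```

View pics/z11.png

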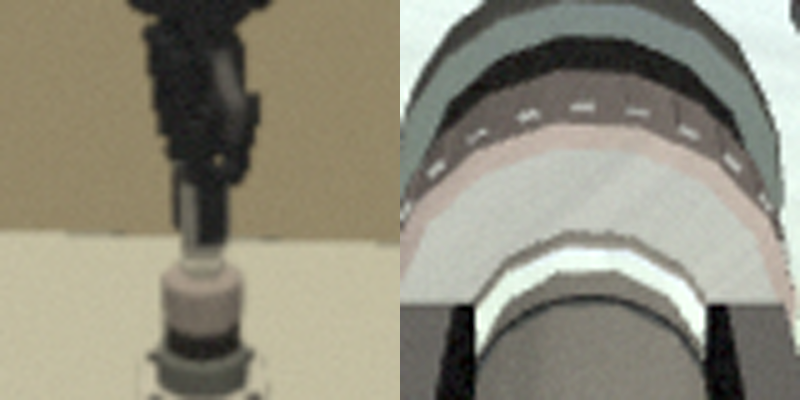

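Call:
{"method": "arm_command", "body": {"moves": [[0,0.05,0,0,0,0,1.5],[0,0.1,0,0,0,0,1.5],[0,0.1,0,0,0,0,1.5]]}}

```text
time_s: 15.18
tool_pos: [0.5657, -0.0582, 0.0981]
tcp_rot: [-0.584, 0.399, -0.399, 0.584]
force: [-2.5, 0.9, 15.1]
grip_width: 0.238
```

Call:
{"method": "arm_command", "body": {"moves": [[0,0.05,0,0,0,0,1.5],[0,0.05,0,0,0,0,1.5],[0,0.05,0,0,0,0,1.5]]}}

```text
time_s: 15.43
tool_pos: [0.5658, -0.0582, 0.0979]
tcp_rot: [-0.584, 0.399, -0.399, 0.584]
force: [-3.2, 1.4, 15.3]
grip_width: 0.238
```

Bottomed: about 16 N net at the mount's own 4 N/mm slope. Now I ease off and start the tug.

Call:
{"method": "arm_command", "body": {"moves": [[0,-0.1,0,0,0,0,1.5],[0,-0.2,0,0,0,0,1.5],[0,-0.3,0,0,0,0,1.5],[0,-0.4,0,0,0,0,1.5],[0,-0.4,0,0,0,0,1.5]]}}

```text
time_s: 15.85
tool_pos: [0.5655, -0.0582, 0.1005]
tcp_rot: [-0.584, 0.399, -0.399, 0.584]
force: [-1.9, 0.6, 5.1]
grip_width: 0.239
```

Call:
{"method": "arm_command", "body": {"moves": [[0,-0.1,0,0,0,0,1.5],[0,-0.2,0,0,0,0,1.5],[0,-0.2,0,0,0,0,1.5]]}}

```text
time_s: 16.1
tool_pos: [0.5654, -0.0582, 0.1017]
tcp_rot: [-0.584, 0.399, -0.399, 0.584]
force: [-0.2, 1.4, 1.7]
grip_width: 0.241
```

Call:
{"method": "arm_command", "body": {"moves": [[0,-0.1,0,0,0,0,1.5],[0,-0.1,0,0,0,0,1.5],[0,-0.1,0,0,0,0,1.5]]}}

```text
time_s: 16.35
tool_pos: [0.5654, -0.0583, 0.1023]
tcp_rot: [0.584, -0.399, 0.399, -0.584]
force: [-0.4, 1.0, -0.5]
grip_width: 0.24
```

Call:
{"method": "arm_command", "body": {"moves": [[0,-0.1,0,0,0,0,1.5],[0,-0.1,0,0,0,0,1.5],[0,-0.1,0,0,0,0,1.5]]}}

```text
time_s: 16.6
tool_pos: [0.5653, -0.0582, 0.1035]
tcp_rot: [0.584, -0.399, 0.399, -0.584]
force: [0.3, 0.7, -2.2]
grip_width: 0.241
```

Call:
{"method": "arm_command", "body": {"moves": [[0,-0.1,0,0,0,0,1.5],[0,-0.1,0,0,0,0,1.5],[0,-0.1,0,0,0,0,1.5]]}}

```text
time_s: 16.85
tool_pos: [0.5653, -0.0582, 0.1043]
tcp_rot: [0.584, -0.399, 0.399, -0.584]
force: [0.7, 0.5, -3.9]
grip_width: 0.237
```

Call:
{"method": "arm_command", "body": {"moves": [[0,-0.1,0,0,0,0,1.5],[0,-0.1,0,0,0,0,1.5],[0,-0.1,0,0,0,0,1.5]]}}

```text
time_s: 17.1
tool_pos: [0.5652, -0.0582, 0.1052]
tcp_rot: [0.584, -0.399, 0.399, -0.584]
force: [1.1, 0.2, -7.4]
grip_width: 0.24
```

Call:
{"method": "arm_command", "body": {"moves": [[0,-0.1,0,0,0,0,1.5],[0,-0.1,0,0,0,0,1.5],[0,-0.1,0,0,0,0,1.5]]}}

```text
time_s: 17.35
tool_pos: [0.5651, -0.0582, 0.1062]
tcp_rot: [0.584, -0.399, 0.399, -0.584]
force: [1.5, -0.4, -10.5]
grip_width: 0.238
```

Call:
{"method": "arm_command", "body": {"moves": [[0,-0.1,0,0,0,0,1.5],[0,-0.1,0,0,0,0,1.5],[0,-0.1,0,0,0,0,1.5]]}}

```text
time_s: 17.6
tool_pos: [0.5651, -0.0582, 0.1071]
tcp_rot: [0.584, -0.399, 0.399, -0.584]
force: [1.8, -0.1, -13.7]
grip_width: 0.239
```

```bash
python3 look.py 12
```

```text
17.85 [  0.5651  -0.0582   0.1073   1.3586  -0.3262 -14.7443  -0.0235  -0.3515
   0.0137]
[[  0.5651  -0.0582   0.1073   0.7091  -0.1216 -14.2495]
 [  0.5651  -0.0581   0.1073   2.0088   0.2223 -15.7737]
 [  0.5651  -0.0582   0.1073   1.3579  -1.0793 -14.2097]]
[-0.0009  0.0003 -1.    ]
```

View pics/z12.png

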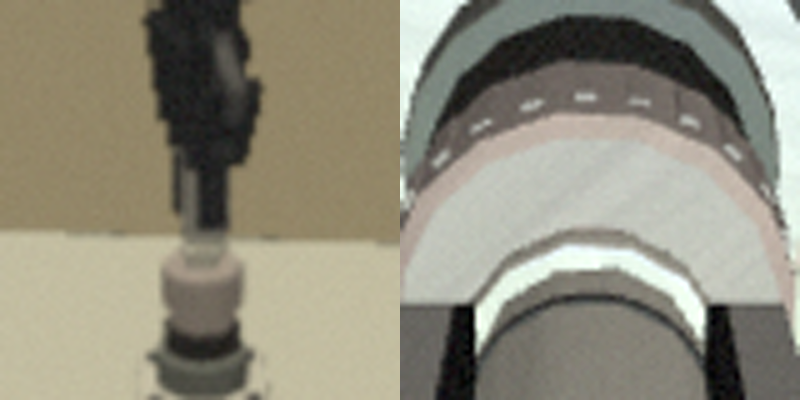

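Locked: the socket has risen with the plug and the net tug is about 14 N. I'll hold it a moment, then relax to neutral.

Call:
{"method": "arm_command", "body": {"moves": [[0,0,0,0,0,0,1.5],[0,0,0,0,0,0,1.5],[0,0,0,0,0,0,1.5],[0,0,0,0,0,0,1.5],[0,0,0,0,0,0,1.5],[0,0,0,0,0,0,1.5],[0,0,0,0,0,0,1.5],[0,0,0,0,0,0,1.5],[0,0,0,0,0,0,1.5],[0,0,0,0,0,0,1.5]]}}

```text
time_s: 18.68
tool_pos: [0.5652, -0.0582, 0.1076]
tcp_rot: [0.584, -0.399, 0.399, -0.584]
force: [0.1, 0.2, -15.1]
grip_width: 0.24
```

Call:
{"method": "arm_command", "body": {"moves": [[0,0.1,0,0,0,0,1.5],[0,0.2,0,0,0,0,1.5],[0,0.3,0,0,0,0,1.5],[0,0.4,0,0,0,0,1.5],[0,0.45,0,0,0,0,1.5],[0,0.45,0,0,0,0,1.5],[0,0.45,0,0,0,0,1.5]]}}

```text
time_s: 19.27
tool_pos: [0.5658, -0.0583, 0.1041]
tcp_rot: [-0.584, 0.399, -0.399, 0.584]
force: [-1.0, 1.2, -3.3]
grip_width: 0.241
```

Call:
{"method": "arm_command", "body": {"moves": [[0,0.1,0,0,0,0,1.5],[0,0.15,0,0,0,0,1.5],[0,0.15,0,0,0,0,1.5]]}}

```text
time_s: 19.52
tool_pos: [0.566, -0.0583, 0.1023]
tcp_rot: [-0.584, 0.399, -0.399, 0.584]
force: [-1.6, 1.6, -0.3]
grip_width: 0.235
```

Call:
{"method": "arm_command", "body": {"moves": [[0,0,0,0,0,0,2.3],[0,0,0,0,0,0,2.6],[0,0,0,0,0,0,3.5],[0,0,0,0,0,0,5],[0,0,0,0,0,0,7],[0,0,0,0,0,0,8.5],[0,0,0,0,0,0,8.5],[0,0,0,0,0,0,8.5],[0,0,0,0,0,0,8.5]]}}

```text
time_s: 20.27
tool_pos: [0.5655, -0.0583, 0.1017]
tcp_rot: [0.584, -0.399, 0.399, -0.584]
force: [-0.2, -0.2, -0.4]
grip_width: 0.992
```

```bash
python3 look.py 13
```

```text
20.5167 [ 0.5655 -0.0583  0.1017 -0.0431 -0.14   -0.1883 -0.0156  0.0087  0.0029]
[[ 0.5655 -0.0583  0.1017 -0.2848  0.5056  0.4713]
 [ 0.5655 -0.0583  0.1017 -0.3601 -0.8835 -0.4263]
 [ 0.5655 -0.0582  0.1017  0.5156 -0.0422 -0.6098]]
[-0.  0. -1.]
```

View pics/wrist13.png

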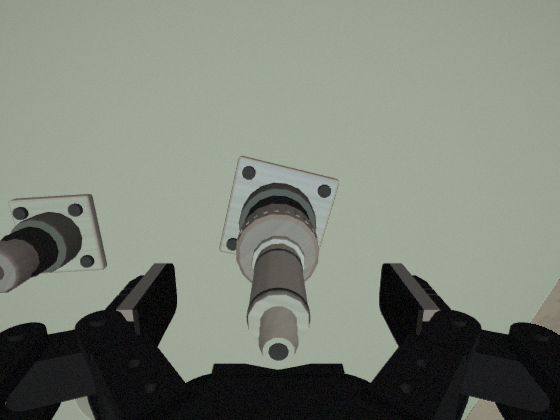

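The jaws are fully open and clear of the plug, which stands upright at column 278. I'll retreat straight up.

Call:
{"method": "arm_command", "body": {"moves": [[0,-1,0,0,0,0,8.5],[0,-3,0,0,0,0,8.5],[0,-6,0,0,0,0,8.5],[0,-9,0,0,0,0,8.5],[0,-12,0,0,0,0,8.5],[0,-13,0,0,0,0,8.5],[0,-13,0,0,0,0,8.5],[0,-13,0,0,0,0,8.5],[0,-13,0,0,0,0,8.5]]}}

```text
time_s: 21.27
tool_pos: [0.5642, -0.0579, 0.2303]
tcp_rot: [0.584, -0.4, 0.398, -0.583]
force: [1.0, -0.1, 0.5]
grip_width: 0.998
```

```bash
python3 look.py 14
```

```text
21.5167 [ 0.5646 -0.058   0.2301  0.4026 -0.5884 -0.5163  0.0146  0.0159  0.0071]
[[ 0.5644 -0.058   0.2299  0.2419 -0.7331 -1.0992]
 [ 0.5646 -0.058   0.2301  0.7257 -0.9685 -0.2841]
 [ 0.5648 -0.0581  0.2303  0.2403 -0.0637 -0.1656]]
[-0.0027  0.0009 -1.    ]
```

View pics/side14.png

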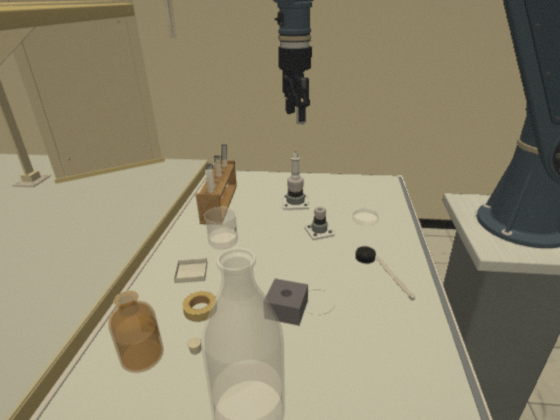

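View pics/wrist14.png

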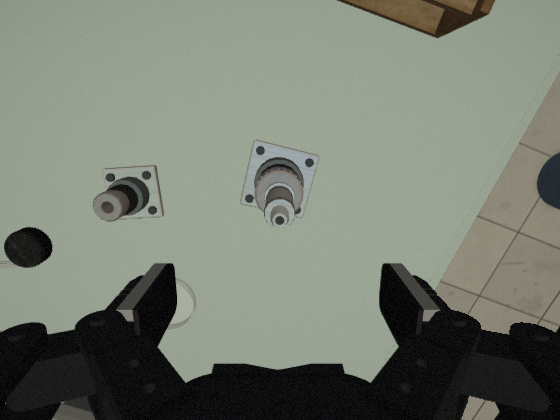

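The plug stands upright in the larger socket: side view (295,165), wrist view (279,215). The parking block is empty, and the beaker, dish and cap are where they started. The arm is well clear, so I'm handing in.

```bash
python3 -c "
from rig import manip
print(manip.job_done())"
```

```text
the job is handed in; nothing more can be done
None
```

The plug is locked in the larger socket and has been let go. The job was handed in at about 21.5 s of the 67 s allowed, and no verdict was reported.

- **Insertion:** I gripped the plug at 70 N, lifted it out of the block, centred it over the bore with the wrist and side cameras, and pushed it down by feel. The catches showed a peak of about 6 N. The plug bottomed at about 31 mm depth. From there the force rose at the mount's own 4 N/mm, and I stopped at about 16 N net.
- **Tug:** I pulled up at about 14 N net and held it for a little over a second. The force held steady and the socket rose with the plug, so the lock held.
- **Release:** I relaxed to near zero force before opening the jaws and retreating straight up.
- **Last checks:** The final pictures show the plug upright in the socket and the beaker, dish and cap where they started. The robot is clear of everything.
- **Small disagreements:**
  - The position readings wandered by about 1–2 mm during free moves, so I aligned on what the camera showed.
  - Travel from first feeling the catches to the bottom came out at about 13 mm instead of the stated 15 mm, but the tug test confirmed the lock.
  - There was up to about 3.5 N of sideways force while pushing on the bottom.

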